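Shut the stamp pad and push its drawer home

ROBOT

A 6-joint arm with a two-finger parallel gripper is mounted at the origin on a cart in front of the work surface, level with it; the furniture and walls round the work are solid. World frame = base frame: x ahead of the robot, y to its left, z up, the work surface at z = 0. Lengths are in m, angles in rad, forces in N, time in s.
With the tool pointing down it reaches from about 0.35 to 0.975 m from the base axis. Payload 4.9 kg.
Tool frame: the origin (TCP) lies midway between the tips of the shut fingers; the grasp point (between the pads) lies 19 mm behind it; z points along the fingers, y is the line along which they close (so a half turn about z gives the same grasp; the last joint's range is limited). The gripper opens to 85 mm and grips with 20 to 120 N. Pads are 22 mm wide; open, the fingers measure 114 mm over their backs; the gripper's body (76 mm by 85 mm) begins 54 mm behind the grasp point. The pads swing forward as they close: fully open they stand 13 mm farther back than shut.
Start: joints at [0.987, 0.053, 1.613, -0, 1.476, -0.119], TCP at [0.28, 0.559, 0.231] pointing down, gripper open.
Joint ranges: [-3.01, 3.01], [-1.01, 2.22], [0.06, 2.58], [-1.02, 4.17], [0.09, 2.62], [-3.14, 3.14]. Speed limits (rad/s): [2.57, 2.57, 3.14, 3.14, 3.14, 3.14].

INTERFACE

Orientations are given as a rotation vector (axis times angle).
In Python, from station import ctrl gives the robot as it stands. The module is installed in compiled form; this text tells all that it offers.
- The arm moves only by the shell command python3 -m handwheel 'ROWS' [OPENING] [FORCE]. ROWS is JSON, a list of rows, each a list of 2 entries, a list of its own where there are three numbers: the shift along the tool's x, y, z in cm, then the turn, a rotation vector about the tool's x, y, z in rad. In form: [[[tx, ty, tz], [ax, ay, az]], ...]. A call has 1 to 5 rows; each row is the pose to reach, as a shift and turn from the pose commanded when the call began, along the tool's axes at that moment; what a row does not reach only later rows make up. A row lasts 1/8 s, in which the tool goes at most 62.5 mm and 10.7 degrees, less where a joint would pass 70% of its speed; a pose out of reach is approached as far as the arm can. A call with a gripper value outside its range is refused whole. OPENING is the gripper's target within -1 to 1 (shut at 1, half-way at 0, fully open at -1), set as the call begins (- or left out, the last holds). The fingers move at their own pace and stop on an object; FORCE is the grip in N (left out, the last holds). Time passes only in rows, so rows that repeat a pose let the fingers close. It gives the time, the measured TCP pose, the force, the opening and the grip force at its end, in the units of the state.
- ctrl.get_obs(): the state, without advancing time (a new reading comes with each control period).
- ctrl.get_image(name): name is "scene" or "top" or "wrist"; returns the picture (400x640x3 uint8, blue, green, red); there is no depth.
- ctrl.calibration(name): a dict with "fx", "fy", "cx", "cy" (pixels), "R" (3x3) and "t" (3): a world point X has camera coordinates R X + t. Camera axes: x right, y down, z forward; pixel columns grow to the right and rows downward; lengths in m; the calibration is good to about 2 mm. A picture is of the moment at which its call begins: read the wrist's pose just before it. calibration takes no time and is no camera call; for the wrist camera it gives the pose at the moment of the call.
- ctrl.finish_job(): hands the job in; it is judged then, once.
Trained networks look in the newest picture that a camera, given by its name, has taken for a name from the list of things; names that differ only in an ending like _2 or _b are one class to them, and where a whole thing is asked for, a point or a joint stands for the part that bears it (a point fixed in the world has none). Each returns a list of dicts, best first, with "score" (0 to 1); they miss things now and then, are a little off and sometimes report something else, mostly with a low value. They report only what shows in the picture. A call takes as long as a camera call. They do not tell look-alikes from the thing itself.
- ctrl.look_for(camera, query): "position" ([column, row] in pixels, amid what is visible of it).
- ctrl.landmark_of(camera, query): "position" ([column, row] in pixels: a listed point, or the origin of a listed thing).
The state is a dict: "t": time; "q": joint angles; "dq": joint speeds; "effort": joint torques, N m; "tool_pos": TCP position; "tool_rot": TCP orientation; "contact_force": force on the tool from outside, world axes, zero at the start; "wrist_torque": the same for the moment, N m; "opening": finger opening in m; "grip_force": force on a finger pad.
Only numpy, scipy, OpenCV 4.12 (cv2) and the standard library are available. Lean on these libraries where they do the work, as an engineer would, in place of code of your own. Each camera call takes 0.05 s, during which the arm holds its last target. There are 200 camera calls.

TASK

The stamping is done. With the fingertips push the lid of the blue stamp pad down until it is flat shut, so that the pad does not dry out, and only then push the drawer it lies in fully shut, since the standing lid would catch on the drawer unit. Push gently, without forcing anything. Do not lift or move the pad out of the drawer, leave the other things on the desk alone, and finish with the hand clear.

Things in the scene. Friction and masses are not known exactly. Their poses are not given: they have to be found in the camera images.
- unit: Low wooden desk-top drawer unit, fixed to the worktop (sizes here and below in mm): 150 deep (its x), 156 wide (its y), 72 high (z). Origin at the centre of its underside, on the worktop. Its front, with the drawer, is its -x face, 75 from the origin; z is up. It stands turned roughly side-on to the robot, so that the drawer comes out towards the robot's right.
- drawer (a joint): How far the unit's one drawer is pulled out, m: 0 is fully shut (its front meets the unit), 0.135 fully out. It starts 0.11 to 0.13 out, slides stiffly (about 1.2 N, a little more when fast) and stays where it is left. Inside it is 132 long by 134 wide; the top of its floor is 13 above the worktop, its side and back walls end 45 above the worktop.
- drawer_front (a point): Centre of the outer face of the drawer's darker front board, 36 above the worktop; axes as the unit's, so -x points outward and pushing towards +x shuts the drawer. The board is 156 wide (y), 8 thick (x) and reaches from 6 to 66 above the worktop. It has a flat card holder, no handle.
- pad: Blue stamp pad in a flat tin, lying loose on the floor of the open drawer, 0.18 kg: 73 (its x) by 113 (its y), 17 high when shut. Origin at the centre of its underside; z up. Its hinge runs along its +x edge, which lies nearest the drawer's front board (the pad's x points about opposite to the unit's x); it may lie a few degrees askew.
- pad_hinge (a point): Middle of the pad's hinge line, 38 from the pad's origin along the pad's +x and 10 above its underside; axes as the pad's, hinge line along y. The shut lid reaches from here 74 towards the pad's -x and its top lies 7 above this point. Opened, the lid stands up from the hinge with its outer face towards the drawer's front board, and its upper edge is about 96 above the worktop, some 30 above the front board.
- pad_lid (a joint): Opening angle of the pad's lid, rad: 0 is shut flat on the tin, 1.48 (nearly upright) fully open. It starts 1.2 to 1.45 open. The hinge is slightly stiff: the lid may stay where it is left at any angle, so push it all the way down; less than 1 N does it if pushed slowly; the hinge is damped, so a fast push needs more and may shift the loose pad.
- rubber_stamp: wooden hand stamp with turned handle, 35x61x72 mm, loose on the worktop; origin at the centre of its underside. A bystander.
- calculator: dark desk calculator lying flat, 148x102x16 mm, loose on the worktop; origin at the centre of its underside. A bystander.
- glue_stick: white, yellow and red glue stick standing upright, 27 across, 96 high, mm, loose on the worktop; origin at the centre of its underside. A bystander.
- note_block: pale yellow block of notes, 96x97x26 mm, loose on the worktop; origin at the centre of its underside. A bystander.
- clip_tin: round white tin with a green lid, 66 across, 30 high, mm, loose on the worktop; origin at the centre of its underside. A bystander.
- eraser: blue and white eraser, 34x46x12 mm, lying loose on top of the drawer unit, towards its back; origin at the centre of its underside. A bystander.
Mind the look-alikes: they are no part of the job. Leave any turquoise look-alike of the pad alone.

How it is judged:
By the outcome, as a careful person would: the job done as asked, in the order asked, and still so for the second after the job is handed in, with the robot touching nothing.
It also fails if it takes over 48 s, if anything falls off the work surface, if the arm or the gripper's body presses on something with over 40 N, if the wrist force passes 120 N, or if a joint passes its speed limit or range.

## Working session

There is one attempt and no reset: what is moved stays moved. The work goes in short steps, Python scripts to look and compute and a shell command to move; the robot and the scene stay as the last step left them, time stands still between calls to the robot, and variables do not carry over. Pictures are saved under pics/ and viewed, at most 10 in all, crops included, and the job is handed in when it is done.

```bash
mkdir -p pics
python3 - <<'E'
from station import ctrl
import cv2,numpy as np
o=ctrl.get_obs(); print(o['t'],o['tool_pos'],o['tool_rot'],o['opening'])
ims=[]
for c in ("scene","top"):
    im=ctrl.get_image(c); cv2.imwrite(f"pics/{c}0.png",im)
    K=ctrl.calibration(c); print(c,{k:np.round(v,3).tolist() for k,v in K.items()})
    for q in ("unit","drawer_front","pad","pad_hinge","eraser","glue_stick","rubber_stamp","calculator","note_block","clip_tin"):
        r=ctrl.landmark_of(c,q); print(c,q,[(np.round(d['position']).tolist(),round(d['score'],2)) for d in r[:3]])
E
```

```text
0.0 [0.27981612 0.55816572 0.23006181] [-0.72336634 -3.05645174  0.00306042] 0.0854739055271322
scene {'fx': 445.587, 'fy': 445.587, 'cx': 315.749, 'cy': 200.083, 'R': [[0.568, -0.823, -0.018], [-0.538, -0.354, -0.765], [0.623, 0.444, -0.644]], 't': [-0.214, 0.373, 1.016]}
scene unit [([293.0, 216.0], 0.95)]
scene drawer_front [([341.0, 241.0], 0.72)]
scene pad [([390.0, 263.0], 0.89)]
scene pad_hinge [([330.0, 237.0], 0.9), ([408.0, 257.0], 0.66), ([291.0, 217.0], 0.5)]
scene eraser [([281.0, 194.0], 0.59)]
scene glue_stick [([452.0, 224.0], 0.55), ([468.0, 239.0], 0.25)]
scene rubber_stamp [([203.0, 202.0], 0.57)]
scene calculator [([458.0, 273.0], 0.91), ([341.0, 244.0], 0.25)]
scene note_block [([191.0, 181.0], 0.81)]
scene clip_tin [([470.0, 241.0], 0.79)]
top {'fx': 442.64, 'fy': 442.64, 'cx': 318.021, 'cy': 199.19, 'R': [[-0.123, -0.992, -0.013], [-0.867, 0.114, -0.485], [0.482, -0.048, -0.875]], 't': [0.177, 0.488, 1.179]}
top unit [([305.0, 225.0], 0.87)]
top drawer_front [([369.0, 225.0], 0.72)]
top pad [([348.0, 228.0], 0.83), ([408.0, 213.0], 0.62), ([361.0, 227.0], 0.37)]
top pad_hinge [([417.0, 207.0], 0.73), ([360.0, 230.0], 0.64)]
top eraser [([289.0, 218.0], 0.45)]
top glue_stick []
top rubber_stamp []
top calculator [([453.0, 189.0], 0.76)]
top note_block [([289.0, 218.0], 0.37)]
top clip_tin [([432.0, 152.0], 0.56)]
```

View pics/scene0.png

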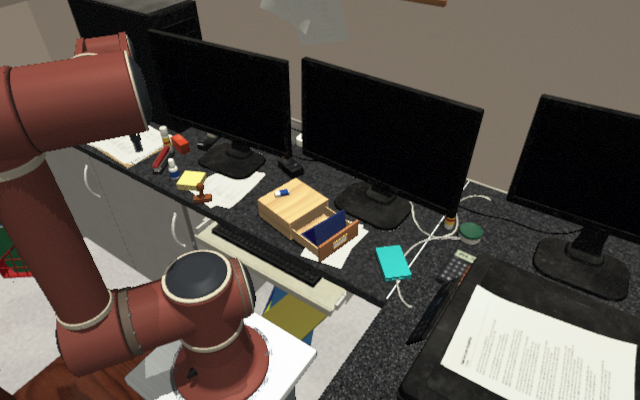

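View pics/top0.png

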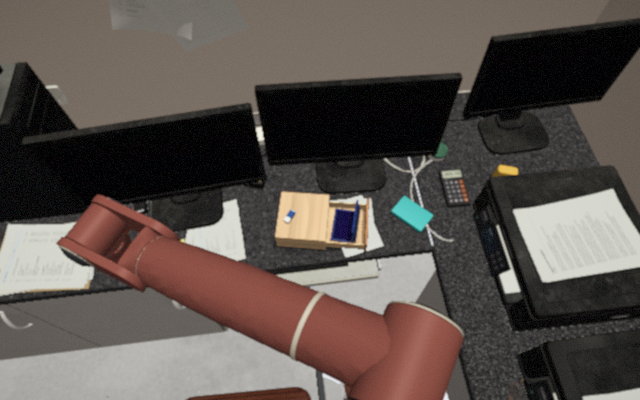

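The scene picture shows the wooden unit at about (293,216), its drawer open to the right with the dark blue lid standing at (325,228). The turquoise look-alike is at (393,262) in scene and (411,213) in top. In the top view the front board is at about (366,224), and the monitor stands behind the unit.

```bash
cat > h.py <<'E'
from station import ctrl
import numpy as np
from scipy.spatial.transform import Rotation as R
def ray(c,px,z,K=None):
    K=K or ctrl.calibration(c); Rm=np.array(K['R']); t=np.array(K['t'])
    C=-Rm.T@t; d=Rm.T@np.array([(px[0]-K['cx'])/K['fx'],(px[1]-K['cy'])/K['fy'],1])
    return C+d*(z-C[2])/d[2]
def proj(c,X,K=None):
    K=K or ctrl.calibration(c); p=np.array(K['R'])@X+K['t']
    return np.array([K['fx']*p[0]/p[2]+K['cx'],K['fy']*p[1]/p[2]+K['cy']])
E
python3 - <<'E'
from h import *
for c,q,p,z in [("scene","unit",(293,216),0),("top","unit",(305,225),0),("scene","front",(341,241),.036),("top","front",(369,225),.036),
 ("scene","hinge",(330,237),.023),("top","hinge",(360,230),.023),("top","pad",(348,228),.013),("scene","eraser",(281,194),.072),("top","eraser",(289,218),.072),
 ("scene","turq",(393,262),.01),("top","turq",(411,213),.01)]:
    print(c,q,ray(c,p,z).round(3))
o=ctrl.get_obs(); M=R.from_rotvec(o['tool_rot']).as_matrix(); print(M.round(3))
K=ctrl.calibration("wrist"); print(np.round(-np.array(K['R']).T@K['t'],3),np.round(K['R'],2).tolist(),K['fx'])
E
```

```text
scene unit [0.492 0.166 0.   ]
top unit [0.489 0.159 0.   ]
scene front [ 0.452 -0.036  0.036]
top front [ 0.446 -0.036  0.036]
scene hinge [0.459 0.006 0.023]
top hinge [ 0.439 -0.008  0.023]
top pad [0.455 0.027 0.013]
scene eraser [0.49  0.206 0.072]
top eraser [0.484 0.206 0.072]
scene turq [ 0.484 -0.185  0.01 ]
top turq [ 0.483 -0.181  0.01 ]
[[-0.894  0.448 -0.   ]
 [ 0.448  0.894 -0.   ]
 [ 0.    -0.    -1.   ]]
[0.217 0.589 0.374] [[0.45, 0.89, 0.0], [0.86, -0.43, 0.28], [0.25, -0.12, -0.96]] 336.0243440081197
```

```bash
python3 -m handwheel '[[[-43.4,-50.9,2],[0,0,-0.26]],[[-43.4,-50.9,2],[0,0,-0.26]],[[-43.4,-50.9,2],[0,0,-0.26]],[[-43.4,-50.9,2],[0,0,-0.26]],[[-43.4,-50.9,2],[0,0,-0.26]]]' 1 20
cat > go.py <<'E'
import sys
from h import *
o=ctrl.get_obs(); M=R.from_rotvec(o['tool_rot']).as_matrix()
def to(p,yaw=None):
    d=M.T@(np.array(p)-o['tool_pos'])*100
    a=np.arctan2(M[1,1],M[0,1])
    print("shift cm",d.round(2),"turn z",None if yaw is None else round(-(yaw-a),3))
if __name__=="__main__":
    print(o['t'],o['tool_pos'].round(4),(M@[0,1,0]).round(3),M[:,2].round(3)); to([float(v) for v in sys.argv[1:4]],1.367)
E
python3 go.py 0.43 -0.09 0.21
```

```text
t: 1.72
tool_pos: [0.3549, 0.2536, 0.2222]
tool_rot: [0.32, 3.124, 0.001]
contact_force: [1.2, 0.9, 0.3]
opening: 0.0002
grip_force: 0.0
1.725 [0.3549 0.2536 0.2222] [0.203 0.979 0.   ] [ 0.001  0.    -1.   ]
shift cm [-14.31 -32.13   1.22] turn z -0.0
```

```bash
python3 -m handwheel '[[[-14,-32,1],[0,0,0]],[[-14,-32,1],[0,0,0]],[[-14,-32,1],[0,0,0]],[[-14,-32,1],[0,0,0]],[[-14,-32,1],[0,0,0]]]'
python3 -m handwheel '[[[0,-3,0],[0,0,0]],[[0,-3,0],[0,0,0]],[[0,-3,0],[0,0,0]]]'
python3 - <<'E'
from h import *
import cv2
o=ctrl.get_obs(); print(o['tool_pos'])
K=ctrl.calibration("wrist"); im=ctrl.get_image("wrist"); cv2.imwrite("pics/w0.png",im)
for q,z in (("drawer_front",.036),("pad_hinge",.023),("pad",.013),("unit",0)):
    for d in ctrl.landmark_of("wrist",q)[:2]: print(q,np.round(d['position']),round(d['score'],2),ray("wrist",d['position'],z,K).round(4))
E
```

```text
t: 2.35
tool_pos: [0.4193, -0.0524, 0.2135]
tool_rot: [0.321, 3.123, -0.0]
contact_force: [1.4, -0.3, -0.8]
opening: -0.0
grip_force: 0.0
t: 2.72
tool_pos: [0.4131, -0.0792, 0.2131]
tool_rot: [0.321, 3.125, 0.001]
contact_force: [-0.2, 0.0, 0.1]
opening: -0.0001
grip_force: 0.0
[ 0.41308623 -0.07916281  0.21307814]
drawer_front [368. 209.] 0.56 [ 0.4507 -0.0385  0.036 ]
pad_hinge [222. 278.] 0.94 [ 0.5022 -0.2079  0.023 ]
pad_hinge [402. 200.] 0.75 [ 0.4531 -0.0016  0.023 ]
pad [438. 201.] 0.94 [0.4652 0.0386 0.013 ]
pad [238. 249.] 0.79 [ 0.475 -0.185  0.013]
unit [547. 199.] 0.57 [0.4915 0.1598 0.    ]
```

View pics/w0.png

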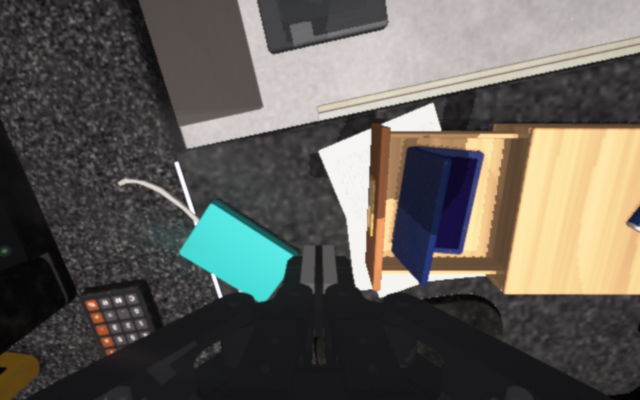

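The wrist picture shows the open blue pad with its lid standing at about (415,210). The front board is at (377,205), the unit on the right, and the turquoise look-alike at (238,250). The measured points agree with the earlier fix. Pad and hinge sit about 4 degrees askew. I'm going in behind the lid, above the front board.

```bash
python3 -m handwheel '[[[-2.5,4,0],[0,0,0]],[[-2.5,5.2,4],[0,0,0]],[[-2.5,5.2,8],[0,0,0]],[[-2.5,5.2,11],[0,0,0]],[[-2.5,5.2,12.7],[0,0,0]]]'
python3 -m handwheel '[[[0,0,0],[0,0,0]],[[0,0,0],[0,0,0]]]'
python3 - <<'E'
from h import *
import cv2
o=ctrl.get_obs(); p=o['tool_pos']; print(p, "Y",p[0]*.203+p[1]*.979,"X",-.979*p[0]+.203*p[1])
Y0=p[0]*.203+p[1]*.979
for th in np.arange(1.4,-.01,-.1):
    r=.06; y=.0904+r*np.cos(th)-.007*np.sin(th)-.008; z=.023+r*np.sin(th)+.007*np.cos(th)
    print(round(th,2),"dy cm",round((y-Y0)*100,2),"dz(down) cm",round((p[2]-z)*100,2))
im=ctrl.get_image("wrist"); cv2.imwrite("pics/w1.png",im)
E
```

```text
t: 3.6
tool_pos: [0.4472, -0.033, 0.0842]
tool_rot: [-0.319, -3.123, -0.001]
contact_force: [-0.5, -0.1, 0.3]
opening: 0.0001
grip_force: 0.0
t: 3.85
tool_pos: [0.4492, -0.034, 0.0875]
tool_rot: [0.321, 3.123, -0.001]
contact_force: [-0.5, -0.2, 0.4]
opening: -0.0001
grip_force: 0.0
[ 0.44919297 -0.03402017  0.08750543] Y 0.05788042800837709 X -0.44666600728285977
1.4 dy cm 2.78 dz(down) cm 0.42
1.3 dy cm 3.38 dz(down) cm 0.48
1.2 dy cm 3.97 dz(down) cm 0.6
1.1 dy cm 4.55 dz(down) cm 0.79
1.0 dy cm 5.1 dz(down) cm 1.02
0.9 dy cm 5.63 dz(down) cm 1.32
0.8 dy cm 6.13 dz(down) cm 1.66
0.7 dy cm 6.59 dz(down) cm 2.05
0.6 dy cm 7.01 dz(down) cm 2.48
0.5 dy cm 7.38 dz(down) cm 2.96
0.4 dy cm 7.71 dz(down) cm 3.47
0.3 dy cm 7.98 dz(down) cm 4.01
0.2 dy cm 8.19 dz(down) cm 4.57
0.1 dy cm 8.35 dz(down) cm 5.16
-0.0 dy cm 8.45 dz(down) cm 5.75
```

View pics/w1.png

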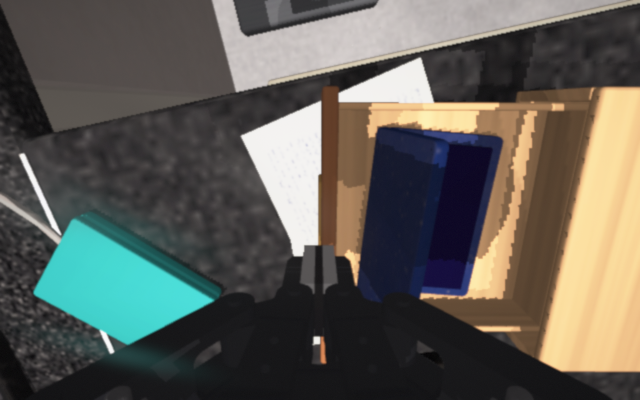

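The fingertips stand at about (320,265), outside the lid. Its upper edge is near (436,215), so the approach is clear. I'm pushing slowly along the arc.

```bash
python3 -m handwheel '[[[0,1,0.3],[0,0,0]],[[0,1.8,0.4],[0,0,0]],[[0,2.4,0.4],[0,0,0]],[[0,2.8,0.4],[0,0,0]],[[0,3.1,0.45],[0,0,0]]]'
python3 -m handwheel '[[[0,0.3,0.03],[0,0,0]],[[0,0.6,0.08],[0,0,0]],[[0,0.9,0.15],[0,0,0]],[[0,1.15,0.25],[0,0,0]],[[0,1.45,0.35],[0,0,0]]]'
python3 go.py 0.46 0 0.05
```

```text
t: 4.53
tool_pos: [0.4546, -0.0033, 0.0816]
tool_rot: [0.321, 3.125, -0.0]
contact_force: [-0.3, 0.0, -0.5]
opening: -0.0001
grip_force: 0.2
t: 5.15
tool_pos: [0.4574, 0.0108, 0.078]
tool_rot: [0.321, 3.125, -0.0]
contact_force: [0.9, -0.9, 0.1]
opening: -0.0001
grip_force: 0.2
5.15 [0.4574 0.0108 0.078 ] [ 0.203  0.979 -0.   ] [ 0. -0. -1.]
shift cm [-0.47 -1.01  2.8 ] turn z -0.001
```

```bash
python3 -m handwheel '[[[0,0.3,0.1],[0,0,0]],[[0,0.55,0.2],[0,0,0]],[[0,0.8,0.35],[0,0,0]],[[0,1.1,0.5],[0,0,0]],[[0,1.35,0.65],[0,0,0]]]'
python3 -m handwheel '[[[0,0.25,0.2],[0,0,0]],[[0,0.5,0.4],[0,0,0]],[[0,0.7,0.6],[0,0,0]],[[0,0.9,0.8],[0,0,0]],[[0,1.1,1.05],[0,0,0]]]'
python3 - <<'E'
from h import *
import cv2
o=ctrl.get_obs(); p=o['tool_pos']; print(p,"Y",p[0]*.203+p[1]*.979)
cv2.imwrite("pics/w2.png",ctrl.get_image("wrist"))
E
```

```text
t: 5.78
tool_pos: [0.4602, 0.0241, 0.0714]
tool_rot: [0.321, 3.125, -0.0]
contact_force: [-0.4, 0.0, 0.3]
opening: 0.0004
grip_force: 0.2
t: 6.4
tool_pos: [0.4624, 0.0348, 0.0609]
tool_rot: [0.321, 3.125, 0.0]
contact_force: [0.2, -0.2, 1.2]
opening: 0.0002
grip_force: 0.3
[0.46241913 0.03482135 0.06092291] Y 0.1279611862939009
```

View pics/w2.png

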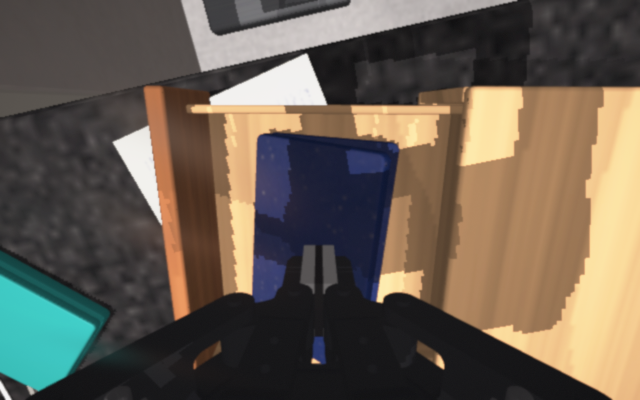

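The lid is about halfway down and the tips bear on it at (320,270). The pad still lies in place.

```bash
python3 -m handwheel '[[[0,0.2,0.2],[0,0,0]],[[0,0.37,0.4],[0,0,0]],[[0,0.55,0.65],[0,0,0]],[[0,0.7,0.9],[0,0,0]],[[0,0.83,1.15],[0,0,0]]]'
python3 -m handwheel '[[[0,0.15,0.25],[0,0,0]],[[0,0.25,0.55],[0,0,0]],[[0,0.35,0.8],[0,0,0]],[[0,0.45,1.1],[0,0,0]],[[0,0.5,1.4],[0,0,0]]]'
python3 -m handwheel '[[[0,0.05,0.2],[0,0,0]],[[0,0.1,0.4],[0,0,0]],[[0,0.1,0.5],[0,0,0]],[[0,0.1,0.5],[0,0,0]]]'
```

```text
t: 7.08
tool_pos: [0.4641, 0.043, 0.0494]
tool_rot: [0.321, 3.125, 0.0]
contact_force: [-0.4, -1.3, 1.3]
opening: -0.0001
grip_force: 0.2
t: 7.7
tool_pos: [0.4651, 0.0478, 0.0353]
tool_rot: [-0.321, -3.125, -0.0]
contact_force: [0.5, 0.3, 1.0]
opening: -0.0001
grip_force: 0.3
t: 8.2
tool_pos: [0.4652, 0.0487, 0.0305]
tool_rot: [-0.321, -3.125, 0.0]
contact_force: [0.5, -0.5, 0.7]
opening: 0.0
grip_force: 0.0
```

```bash
python3 -m handwheel '[[[0,0,0.05],[0,0,0]],[[0,0,0.1],[0,0,0]],[[0,0,0.1],[0,0,0]]]'
python3 -m handwheel '[[[0,0,0.05],[0,0,0]],[[0,0,0.1],[0,0,0]],[[0,0,0.1],[0,0,0]]]'
```

```text
t: 8.57
tool_pos: [0.4654, 0.0487, 0.0302]
tool_rot: [-0.321, -3.125, 0.0]
contact_force: [-2.7, -0.3, 6.1]
opening: 0.0001
grip_force: 3.0
t: 8.95
tool_pos: [0.4655, 0.0487, 0.03]
tool_rot: [-0.321, -3.124, 0.0]
contact_force: [-4.7, -0.1, 12.6]
opening: -0.0001
grip_force: 5.8
```

Force rose at z = 0.030, exactly the height of the shut lid's top. I'm lifting, backing off and checking.

```bash
python3 -m handwheel '[[[0,0,-2],[0,0,0]],[[0,0,-7],[0,0,0]],[[0,-3,-9],[0,0,0]],[[0,-8,-10],[0,0,0]],[[0,-12.5,-10],[0,0,0]]]'
python3 -m handwheel '[[[0,0,0],[0,0,0]],[[0,0,0],[0,0,0]]]'
python3 - <<'E'
from h import *
import cv2
o=ctrl.get_obs(); p=o['tool_pos']; print(p,"Y",p[0]*.203+p[1]*.979,"X",-.979*p[0]+.203*p[1])
K=ctrl.calibration("wrist"); cv2.imwrite("pics/w3.png",ctrl.get_image("wrist"))
for q,z in (("drawer_front",.036),("pad_hinge",.023),("pad",.013)):
    for d in ctrl.landmark_of("wrist",q)[:2]: print(q,np.round(d['position']),round(d['score'],2),ray("wrist",d['position'],z,K).round(4))
E
```

```text
t: 9.57
tool_pos: [0.4403, -0.0751, 0.1299]
tool_rot: [0.32, 3.122, -0.001]
contact_force: [0.7, 0.6, -0.4]
opening: 0.0005
grip_force: 0.0
t: 9.82
tool_pos: [0.4397, -0.0733, 0.1282]
tool_rot: [-0.322, -3.125, -0.001]
contact_force: [0.5, 0.7, -0.1]
opening: -0.0001
grip_force: 0.0
[ 0.43971641 -0.07334908  0.12820962] Y 0.017453683631327738 X -0.4453722328349504
drawer_front [371. 203.] 0.88 [ 0.4452 -0.0373  0.036 ]
pad_hinge [182. 300.] 0.97 [ 0.5005 -0.2047  0.023 ]
pad_hinge [417. 199.] 0.65 [ 0.4531 -0.0007  0.023 ]
pad [462. 202.] 0.98 [0.4663 0.0366 0.013 ]
pad [202. 262.] 0.6 [ 0.4749 -0.1825  0.013 ]
```

View pics/w3.png

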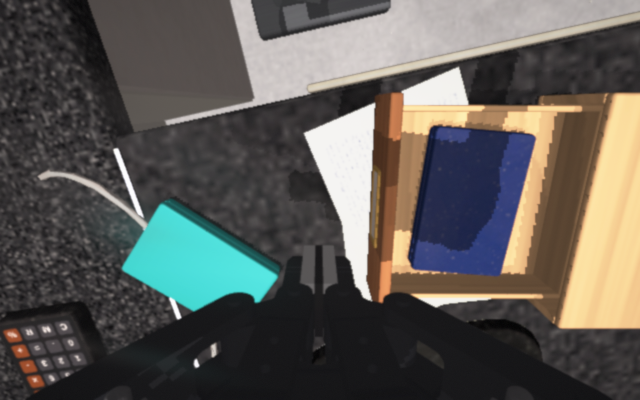

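The lid lies flat shut, with the pad at (472,200) in the drawer and undisturbed. I'm going down in front of the board and pushing the drawer.

```bash
python3 -m handwheel '[[[-0.3,0,3],[0,0,0]],[[-0.3,0,6],[0,0,0]],[[-0.3,0,8.7],[0,0,0]],[[-0.3,0.6,8.7],[0,0,0]],[[-0.3,1.2,8.7],[0,0,0]]]'
python3 -m handwheel '[[[0,0.6,0],[0,0,0]],[[0,1,0],[0,0,0]],[[0,1.4,0],[0,0,0]],[[0,1.8,0],[0,0,0]],[[0,2.3,0],[0,0,0]]]'
python3 -m handwheel '[[[0,0.5,0],[0,0,0]],[[0,1.1,0],[0,0,0]],[[0,1.7,0],[0,0,0]],[[0,2.4,0],[0,0,0]],[[0,3.1,0],[0,0,0]]]'
python3 go.py 0.473 0.073 0.04
```

```text
t: 10.65
tool_pos: [0.446, -0.0619, 0.0425]
tool_rot: [0.32, 3.124, -0.0]
contact_force: [-0.7, -0.5, -0.1]
opening: 0.0001
grip_force: 0.0
t: 11.28
tool_pos: [0.4501, -0.0401, 0.0418]
tool_rot: [0.321, 3.125, -0.001]
contact_force: [-0.4, -2.0, 1.0]
opening: -0.0001
grip_force: 0.7
t: 11.9
tool_pos: [0.4563, -0.0092, 0.0415]
tool_rot: [0.321, 3.125, -0.0]
contact_force: [0.9, -1.4, -0.0]
opening: -0.0004
grip_force: 0.8
11.9 [ 0.4563 -0.0092  0.0415] [ 0.203  0.979 -0.   ] [ 0. -0. -1.]
shift cm [0.04 8.39 0.15] turn z -0.001
```

```bash
python3 -m handwheel '[[[0,0.7,0],[0,0,0]],[[0,1.4,0],[0,0,0]],[[0,2.1,0],[0,0,0]],[[0,2.8,0],[0,0,0]],[[0,3.5,0],[0,0,0]]]'
python3 -m handwheel '[[[0,0.7,0],[0,0,0]],[[0,1.4,0],[0,0,0]],[[0,2.1,0],[0,0,0]],[[0,2.7,0],[0,0,0]],[[0,3.2,0],[0,0,0]]]'
python3 -m handwheel '[[[0,0.3,0],[0,0,0]],[[0,0.6,0],[0,0,0]],[[0,0.8,0],[0,0,0]],[[0,1.0,0],[0,0,0]],[[0,1.1,0],[0,0,0]]]'
```

```text
t: 12.52
tool_pos: [0.4634, 0.025, 0.0415]
tool_rot: [-0.321, -3.125, 0.0]
contact_force: [0.5, -1.8, -0.7]
opening: 0.0002
grip_force: 0.8
t: 13.15
tool_pos: [0.4698, 0.0563, 0.0415]
tool_rot: [-0.321, -3.125, 0.0]
contact_force: [1.3, -1.3, 0.3]
opening: -0.0001
grip_force: 0.7
t: 13.78
tool_pos: [0.472, 0.0667, 0.0415]
tool_rot: [-0.321, -3.125, -0.0]
contact_force: [0.7, -0.4, 0.2]
opening: -0.0003
grip_force: 0.6
```

```bash
python3 -m handwheel '[[[0,0.15,0],[0,0,0]],[[0,0.3,0],[0,0,0]],[[0,0.4,0],[0,0,0]],[[0,0.5,0],[0,0,0]],[[0,0.5,0],[0,0,0]]]'
python3 -m handwheel '[[[0,0.1,0],[0,0,0]],[[0,0.2,0],[0,0,0]],[[0,0.2,0],[0,0,0]]]'
```

```text
t: 14.4
tool_pos: [0.4723, 0.0679, 0.0416]
tool_rot: [-0.319, -3.123, 0.014]
contact_force: [-4.2, -17.2, 4.8]
opening: 0.0002
grip_force: 8.8
t: 14.78
tool_pos: [0.4723, 0.068, 0.0416]
tool_rot: [-0.318, -3.122, 0.021]
contact_force: [-6.1, -24.9, 6.8]
opening: 0.0002
grip_force: 12.8
```

The drawer hit its stop within millimetres of the computed shut position. I'm backing off and checking.

```bash
python3 -m handwheel '[[[0,-1,0],[0,0,0]],[[0,-4,0],[0,0,0]],[[0,-8,-2],[0,0,0]],[[0,-11,-7],[0,0,0]],[[0,-11,-12],[0,0,0]]]'
python3 -m handwheel '[[[0,0,-2],[0,0,0]],[[0,0,-3],[0,0,0]],[[0,0,-3],[0,0,0]],[[0,0,-3],[0,0,0]]]'
python3 - <<'E'
from h import *
import cv2
cv2.imwrite("pics/w4.png",ctrl.get_image("wrist")); K=ctrl.calibration("wrist")
for d in ctrl.landmark_of("wrist","drawer_front")[:1]: print(d['position'],ray("wrist",d['position'],.036,K).round(4))
im=ctrl.get_image("scene")[140:300,220:440]; cv2.imwrite("pics/s4.png",cv2.resize(im,None,fx=3,fy=3))
E
```

```text
t: 15.4
tool_pos: [0.4503, -0.0352, 0.1623]
tool_rot: [-0.325, -3.124, -0.002]
contact_force: [-0.1, -0.7, 0.2]
opening: -0.0002
grip_force: 0.0
t: 15.9
tool_pos: [0.4503, -0.0338, 0.1898]
tool_rot: [-0.32, -3.122, -0.001]
contact_force: [0.3, 0.3, -0.6]
opening: -0.0004
grip_force: 0.0
[445.5, 184.4] [0.4712 0.0777 0.036 ]
```

View pics/w4.png

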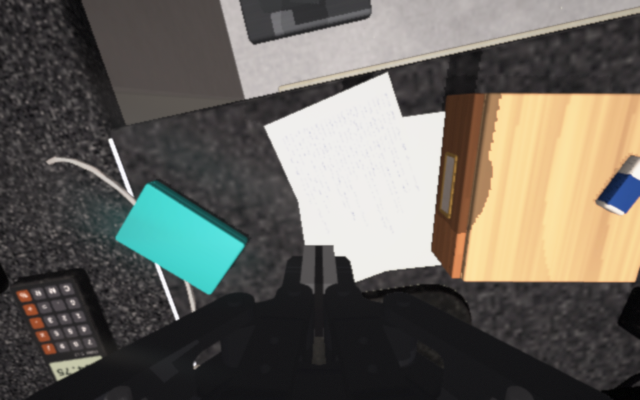

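View pics/s4.png

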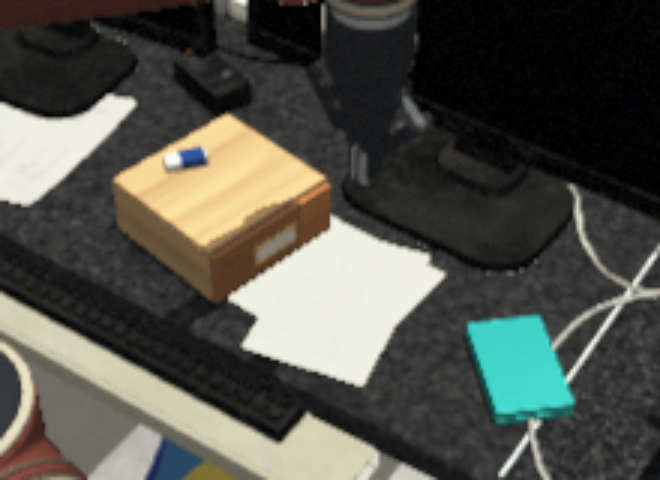

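Both pictures show the front board flush on the unit, at about (460,185) in the wrist view. The eraser, turquoise look-alike and calculator are where they were, and the hand is clear.

```bash
python3 -c "
from station import ctrl
print(ctrl.finish_job())"
```

```text
the job is handed in; nothing more can be done
None
```

I pushed the blue pad's lid flat shut, then pushed the drawer fully shut, and handed the job in at about 16 s with the hand clear; the eraser, calculator and turquoise look-alike were undisturbed in the last pictures, and the peak push was about 26 N against the drawer's stop.

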